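# Serve the round shortbread from the baking sheet with the biscuit lifter

## Task

Pick up the biscuit lifter from its cork trivet, slide its blade under the round shortbread (nudging it up against the sheet's upturned lip so that it cannot run away), carry it over and, low down, tip it off the blade so that it ends lying flat in the well of the side plate, right side up. Then lay the lifter back flat with its blade on the trivet. Don't touch the shortbread with the gripper or drop it, and leave the square shortbread and everything else where they are.

Things in the scene. Friction and masses are not known exactly. Their poses are not given: they have to be found in the camera images.
- lifter: steel biscuit lifter, walnut handle, 0.16 kg, lying on the trivet. Blade 110 x 72 x 2 mm, front corners rounded. Origin: centre of the blade's underside; x to its front edge (+55 mm), y across, z up. A cranked neck rises from the blade's rear to a level handle in the air: x -84 to -194, 20 mm wide (y), 22 high (z 39 to 61). Centre of mass 30 mm behind the origin, so it lies steady on its blade
- lifter_grip (a point): point on the centre line of the lifter's handle, at x = -125, y = 0, z = 50 mm in the lifter's frame: a good place to pinch the handle from above across its 20 mm width
- lifter_tip (a point): middle of the blade's front edge, underside, at x = +55, y = 0, z = 0 mm in the lifter's frame
- round: the round shortbread to serve: disc 100 mm across, 12 mm thick, 65 g. Origin: centre of its underside; z up. Flat underside 82 mm across; from there the edge slopes out to full width 5.5 mm up, so a blade kept down on the sheet gets under it. Pushed freely it just runs ahead of the blade, until something stops it. Friction about 0.4: it slides off a blade tilted by 18 to 26 degrees
- square: square shortbread, 78 x 78 x 12 mm, beside the round one on the sheet (which is on which side varies); to be left alone. Origin: centre of its underside; z up
- sheet: flat aluminium baking sheet, fixed: 240 mm along own x, 270 along own y, upper surface 8 mm above its origin (centre of its underside). Open on three sides; along the +x end an upright lip stands 16 mm above the surface, its inner face at x = +116 mm. The shortbreads lie side by side, 15 to 55 mm short of the lip, some 64 mm either side of the sheet's middle line
- sheet_lip (a point): middle of the foot of the lip's inner face, at x = +116, y = 0, z = 8 mm in the sheet's frame
- plate: loose white stoneware side plate, 200 mm across, 18 mm high, 0.42 kg. Origin: centre of its underside; z up. Flat well of about 130 mm across whose surface is 5 mm above the origin, then the rim slopes up and outward
- trivet: round cork trivet, 180 mm across, 8 mm thick, stuck fast to the sideboard. Origin: centre of its underside; upper surface at z = 8 mm
- dish: blue ceramic dish of walnut meeples, 120 mm across and 36 mm high; bystander. Origin: centre of its underside
- dice_box: purple plastic dice box with a steel spring clip, 92 x 132 x 50 mm; bystander. Origin: centre of its underside
- mug: blue ceramic mug, 84 mm across, 95 mm high; bystander. Origin: centre of its underside
Mind the look-alikes: they are no part of the job. Leave any black or red look-alike of the plate alone. Several things have the shape of the trivet; the one meant has the colours described above.

How it is judged:
By the outcome, as a careful person would: the job done as asked, in the order asked, and still so for the second after the job is handed in, with the robot touching nothing.
It also fails if it takes over 58 s, if anything falls off the work surface, if the arm or the gripper's body presses on something with over 40 N, if the wrist force passes 120 N, or if a joint passes its speed limit or range.

## Robot

A 6-joint arm with a two-finger parallel gripper is mounted at the origin on the work surface. World frame = base frame: x ahead of the robot, y to its left, z up, the work surface at z = 0. Lengths are in m, angles in rad, forces in N, time in s.
With the tool pointing down it reaches from about 0.275 to 0.825 m from the base axis. Payload 4.9 kg.
Tool frame: the origin (TCP) lies between the finger pads; the fingertips stand 14 mm ahead of it and the grasp point (between the pads) lies 5 mm behind it; z points along the fingers, y is the line along which they close (so a half turn about z gives the same grasp; the last joint's range is limited). The gripper opens to 85 mm and grips with 20 to 120 N. Pads are 22 mm wide; open, the fingers measure 114 mm over their backs; the gripper's body (76 mm by 85 mm) begins 54 mm behind the grasp point. The pads swing forward as they close: fully open they stand 13 mm farther back than shut.
Start: joints at [-1.379, 0.326, -0.193, 1.052, 0, 1.437], TCP at [0.176, -0.521, 0.245] pointing down, gripper open.
Joint ranges: [-2.65, 2.65], [-0.97, 1.79], [-1.3, 1.35], [-1.93, 2.1], [-1.47, 1.37], [-3.14, 3.14]. Speed limits (rad/s): [2.57, 2.57, 3.14, 3.14, 3.14, 3.14].

## Interface

Orientations are given as a unit quaternion [x, y, z, w].
In Python, from rig import telemetry, viewer, ticket gives the robot as it stands.
- The arm moves only by the tool send_rows, never from a script. Its argument "moves" is a list of rows, each an object of numbers: "wx", "wy", "wz": the turn, a rotation vector about the tool's x, y, z in rad; "tx", "ty", "tz": the shift along the tool's x, y, z in m; "hand": the finger opening in m, from 0 to 0.0854. A call has 1 to 5 rows; each row is the pose to reach, as a shift and turn from the pose commanded when the call began, along the tool's axes at that moment; what a row does not reach only later rows make up. A row lasts 1/12 s, in which the tool goes at most 41.7 mm and 7.16 degrees, less where a joint would pass 70% of its speed; a pose out of reach is approached as far as the arm can. A call with a gripper value outside its range is refused whole. The fingers move at their own pace and stop on an object; "grip_force" is the grip in N (left out, the last holds). Time passes only in rows, so rows that repeat a pose let the fingers close. It gives the time, the measured TCP pose, the force, the opening and the grip force at its end, in the units of the state.
- telemetry.get_state(): the state, without advancing time (a new reading comes with each control period).
- viewer.snapshot(name): name is "scene" or "side" or "wrist"; returns the picture (400x640x3 uint8, blue, green, red); there is no depth.
- viewer.get_calibration(name): a dict with "camera_matrix" (3x3 intrinsics, pixels), "extrinsics" (4x4, takes a point from camera to world coordinates). Camera axes: x right, y down, z forward; pixel columns grow to the right and rows downward; lengths in m; the calibration is good to about 2 mm. A picture is of the moment at which its call begins: read the wrist's pose just before it. get_calibration takes no time and is no camera call; for the wrist camera it gives the pose at the moment of the call.
- ticket.sign_off(): hands the job in; it is judged then, once.
Trained networks look in the newest picture that a camera, given by its name, has taken for a name from the list of things; names that differ only in an ending like _2 or _b are one class to them, and where a whole thing is asked for, a point or a joint stands for the part that bears it (a point fixed in the world has none). Each returns a list of dicts, best first, with "p" (0 to 1); they miss things now and then, are a little off and sometimes report something else, mostly with a low value. They report only what shows in the picture. A call takes as long as a camera call. They do not tell look-alikes from the thing itself.
- viewer.recognise(camera, target): "xy" ([column, row] in pixels, amid what is visible of it).
- viewer.tip_of(camera, target): "xy" ([column, row] in pixels: a listed point, or the origin of a listed thing).
The state is a dict: "t": time; "joint_pos": joint angles; "qd": joint speeds; "tau": joint torques, N m; "tool_pos": TCP position; "orientation": TCP orientation; "wrist_force": force on the tool from outside, world axes, zero at the start; "wrist_torque": the same for the moment, N m; "grip_width": finger opening in m; "gripper_force": force on a finger pad.
Only numpy, scipy, OpenCV 4.12 (cv2) and the standard library are available. Lean on these libraries where they do the work, as an engineer would, in place of code of your own. Each camera call takes 0.05 s, during which the arm holds its last target. There are 200 camera calls.

## Working session

There is one attempt and no reset: what is moved stays moved. The work goes in short steps, Python scripts to look and compute and a tool call to move; the robot and the scene stay as the last step left them, time stands still between calls to the robot, and variables do not carry over. Pictures are saved under pics/ and viewed, at most 10 in all, crops included, and the job is handed in when it is done.

Besides the shell and the picture viewer there is one more tool, called after "Emit:" in YAML: its name, and indented under it one key for each argument. send_rows: Moves the arm, as the interface text tells. Its arguments: {"type":"object","properties":{"moves":{"type":"array"},"grip_force":{"type":"number"}},"required":["moves"]}

```bash
mkdir -p pics; ls; cat > h.py <<'E'
import numpy as np, cv2
from rig import telemetry, viewer, ticket
from scipy.spatial.transform import Rotation as R
def ray(cam,xy,cal=None):
    c=cal or viewer.get_calibration(cam); K=np.array(c["camera_matrix"]);T=np.array(c["extrinsics"])
    d=T[:3,:3]@np.linalg.solve(K,[xy[0],xy[1],1.]); return T[:3,3],d
def onz(cam,xy,z):
    o,d=ray(cam,xy); return o+d*(z-o[2])/d[2]
def proj(cam,p):
    c=viewer.get_calibration(cam); K=np.array(c["camera_matrix"]);T=np.linalg.inv(np.array(c["extrinsics"]))
    q=K@(T[:3,:3]@np.asarray(p)+T[:3,3]); return q[:2]/q[2]
def st():
    s=telemetry.get_state(); print("t",round(s["t"],2),"pos",np.round(s["tool_pos"],4),"q",np.round(s["orientation"],4),"F",np.round(s["wrist_force"],1),"w",round(s["grip_width"],4),"j",np.round(s["joint_pos"],2)); return s
E
python3 - <<'E'
from h import *
s=st(); print(R.from_quat(s["orientation"]).as_matrix().round(3))
for c in["scene","side"]:
    cv2.imwrite(f"pics/{c}0.png",viewer.snapshot(c))
    print(c,np.array(viewer.get_calibration(c)["extrinsics"])[:3,3].round(2))
    for n,z in [("lifter_grip",.058),("lifter_tip",.008),("lifter",.008),("round",.008),("square",.008),("sheet",0),("sheet_lip",.008),("plate",0),("trivet",0)]:
        for d in viewer.tip_of(c,n)[:3]:
            print(n,round(d["p"],2),np.round(d["xy"]),onz(c,d["xy"],z).round(3))
E
```

```text
pics
t 0.0 pos [ 0.1759 -0.5205  0.2445] q [ 9.868e-01  1.622e-01 -0.000e+00 -9.000e-04] F [ 0.4  0.7 -0.1] w 0.0853 j [-1.38  0.33 -0.19  1.05 -0.    1.44]
[[ 0.947  0.32  -0.   ]
 [ 0.32  -0.947  0.002]
 [ 0.    -0.002 -1.   ]]
scene [ 1.01 -0.64  1.18]
lifter_grip 0.92 [277. 190.] [ 0.398 -0.153  0.058]
lifter_grip 0.54 [381. 139.] [0.505 0.234 0.058]
lifter_tip 0.87 [327. 180.] [0.463 0.012 0.008]
lifter 0.95 [310. 186.] [ 0.439 -0.045  0.008]
round 0.88 [376. 125.] [0.429 0.312 0.008]
square 0.61 [401. 147.] [0.554 0.291 0.008]
sheet 0.73 [382. 139.] [0.481 0.284 0.   ]
sheet_lip 0.95 [406. 124.] [0.503 0.388 0.008]
plate 0.94 [264. 243.] [ 0.478 -0.292 -0.   ]
plate 0.76 [171. 228.] [ 0.228 -0.454  0.   ]
trivet 0.75 [292. 337.] [ 0.742 -0.436  0.   ]
trivet 0.71 [313. 190.] [ 0.453 -0.045  0.   ]
trivet 0.59 [405. 125.] [0.499 0.391 0.   ]
side [-0.16  0.86  0.95]
lifter_grip 0.74 [357. 200.] [ 0.41  -0.166  0.058]
lifter_grip 0.53 [331. 223.] [0.413 0.006 0.058]
lifter_grip 0.5 [269. 289.] [0.392 0.347 0.058]
lifter_tip 0.75 [321. 227.] [ 0.461 -0.004  0.008]
lifter 0.64 [334. 222.] [ 0.437 -0.054  0.008]
lifter 0.3 [359. 191.] [ 0.464 -0.277  0.008]
lifter 0.19 [360. 200.] [ 0.429 -0.227  0.008]
round 0.73 [269. 285.] [0.434 0.308 0.008]
square 0.88 [245. 267.] [0.548 0.298 0.008]
sheet 0.83 [263. 274.] [0.484 0.283 0.   ]
sheet 0.69 [331. 224.] [ 0.449 -0.05   0.   ]
sheet_lip 0.96 [236. 292.] [0.498 0.386 0.008]
plate 0.94 [361. 189.] [ 0.474 -0.305  0.   ]
plate 0.83 [425. 162.] [ 0.342 -0.663 -0.   ]
plate 0.63 [428. 193.] [ 0.234 -0.447  0.   ]
trivet 0.76 [330. 223.] [ 0.452 -0.048  0.   ]
trivet 0.75 [320. 230.] [0.46  0.003 0.   ]
trivet 0.57 [330. 158.] [ 0.718 -0.429  0.   ]
```

View pics/scene0.png

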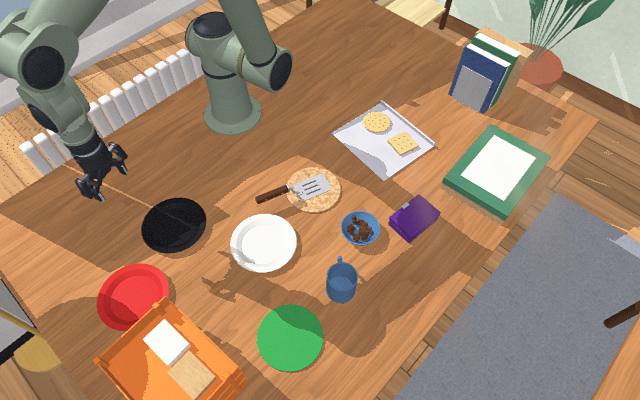

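View pics/side0.png

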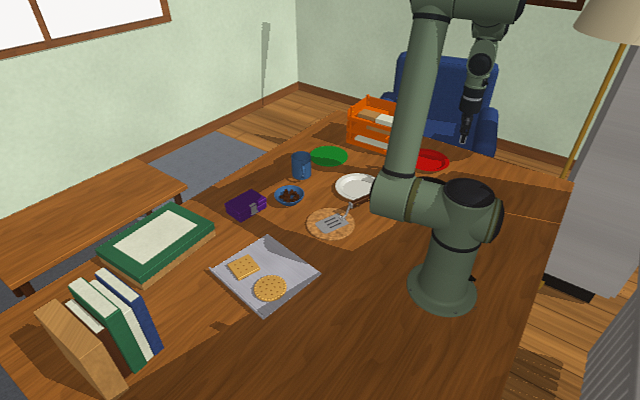

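The scene view shows the white plate at (264,243), the lifter on the cork trivet at (313,190), the sheet at (382,139) with the round at (376,125) and the square at (402,145). The lip is on the far side (+y in the world). The side view agrees. I'll move above the handle.

Emit:
send_rows:
  moves:
    - {"tx":0.03,"ty":-0.025,"wz":-0.1,"hand":0.06}
    - {"tx":0.06,"ty":-0.05,"wz":-0.2,"hand":0.06}
    - {"tx":0.09,"ty":-0.075,"wz":-0.3,"hand":0.06}
    - {"tx":0.12,"ty":-0.1,"wz":-0.4,"hand":0.06}
    - {"tx":0.15,"ty":-0.125,"wz":-0.5,"hand":0.06}

```text
validation failed for argument at $.mo...
```

```bash
cat >> h.py <<'E'
def delta(goal,ang=None,s=None):
    "tool-axes shift to world goal, and wz for tool x at world angle (deg)"
    s=s or telemetry.get_state(); M=R.from_quat(s["orientation"]).as_matrix()
    d=M.T@(np.asarray(goal)-s["tool_pos"]); out=[d.round(4)]
    if ang is not None:
        a=np.degrees(np.arctan2(M[1,0],M[0,0])); out.append(round(float(np.radians(-(ang-a))),3))
    return out
E
python3 - <<'E'
from h import *
s=st(); print(delta([.404,-.16,.22],69))
M=R.from_quat(s["orientation"]).as_matrix();T=np.array(viewer.get_calibration("wrist")["extrinsics"])
print((M.T@(T[:3,3]-s["tool_pos"])).round(3)); print((M.T@T[:3,:3]).round(2))
print(viewer.get_calibration("wrist")["camera_matrix"])
E
```

```text
t 1.0 pos [ 0.1761 -0.5211  0.2453] q [ 0.9868  0.1622  0.     -0.    ] F [ 0.7  0.7 -0.1] w 0.0856 j [-1.38  0.33 -0.19  1.05  0.    1.44]
[array([ 0.3315, -0.2691,  0.0253]), -0.878]
[ 0.071  0.    -0.128]
[[-0.   -0.96 -0.29]
 [ 1.   -0.    0.  ]
 [-0.   -0.29  0.96]]
[[315.45707226   0.         324.32177315]
 [  0.         315.45707226 200.01978179]
 [  0.           0.           1.        ]]
```

Emit:
send_rows:
  moves:
    - {"wx":0,"wy":0,"wz":-0.1,"tx":0.03,"ty":-0.025,"tz":0,"hand":0.06}
    - {"wx":0,"wy":0,"wz":-0.2,"tx":0.06,"ty":-0.05,"tz":0,"hand":0.06}
    - {"wx":0,"wy":0,"wz":-0.3,"tx":0.09,"ty":-0.075,"tz":0,"hand":0.06}
    - {"wx":0,"wy":0,"wz":-0.4,"tx":0.12,"ty":-0.1,"tz":0,"hand":0.06}
    - {"wx":0,"wy":0,"wz":-0.5,"tx":0.15,"ty":-0.125,"tz":0,"hand":0.06}

```text
t: 1.42
tool_pos: [0.2787, -0.3531, 0.2453]
orientation: [0.915, 0.403, 0.0, 0.0]
wrist_force: [1.1, -0.6, 0.8]
grip_width: 0.0596
gripper_force: 0.0
```

```bash
python3 - <<'E'
from h import *
s=st(); print(delta([.404,-.16,.22],69))
E
```

```text
t 1.42 pos [ 0.2787 -0.3531  0.2453] q [9.151e-01 4.031e-01 1.000e-04 1.000e-04] F [ 1.1 -0.6  0.8] w 0.0596 j [-1.07  0.14 -0.44  0.99  0.    1.24]
[array([ 0.2271, -0.0379,  0.0253]), -0.374]
```

Emit:
send_rows:
  moves:
    - {"wx":0,"wy":0,"wz":-0.08,"tx":0.04,"ty":-0.007,"tz":0,"hand":0.06}
    - {"wx":0,"wy":0,"wz":-0.16,"tx":0.08,"ty":-0.014,"tz":0,"hand":0.06}
    - {"wx":0,"wy":0,"wz":-0.24,"tx":0.12,"ty":-0.021,"tz":0,"hand":0.06}
    - {"wx":0,"wy":0,"wz":-0.32,"tx":0.16,"ty":-0.028,"tz":0,"hand":0.06}
    - {"wx":0,"wy":0,"wz":-0.374,"tx":0.2,"ty":-0.034,"tz":0,"hand":0.06}

```text
t: 1.83
tool_pos: [0.3894, -0.1827, 0.2456]
orientation: [0.824, 0.566, 0.0, 0.0]
wrist_force: [0.1, 0.5, -0.1]
grip_width: 0.0598
gripper_force: 0.0
```

Emit:
send_rows:
  moves:
    - {"wx":0,"wy":0,"wz":0,"tx":0.015,"ty":0,"tz":0,"hand":0.06}
    - {"wx":0,"wy":0,"wz":0,"tx":0.025,"ty":0,"tz":0,"hand":0.06}
    - {"wx":0,"wy":0,"wz":0,"tx":0.025,"ty":0,"tz":0,"hand":0.06}
    - {"wx":0,"wy":0,"wz":0,"tx":0.025,"ty":0,"tz":0,"hand":0.06}

```text
t: 2.17
tool_pos: [0.3977, -0.1616, 0.2453]
orientation: [0.825, 0.565, -0.0, 0.0]
wrist_force: [-0.9, 0.1, -0.0]
grip_width: 0.0601
gripper_force: 0.0
```

```bash
python3 - <<'E'
from h import *
s=st(); cv2.imwrite("pics/w1.png",viewer.snapshot("wrist"))
P={}
for n,z in [("lifter_grip",.058),("lifter_tip",.008),("lifter",.008),("trivet",0),("plate",0)]:
    for d in viewer.tip_of("wrist",n)[:2]:
        p=onz("wrist",d["xy"],z); P.setdefault(n,p); print(n,round(d["p"],2),np.round(d["xy"]),p.round(4))
v=P["lifter_tip"]-P["lifter_grip"]; print(np.degrees(np.arctan2(v[1],v[0])),np.hypot(v[0],v[1]))
v=P["lifter_tip"]-P["lifter"]; print(np.degrees(np.arctan2(v[1],v[0])),np.hypot(v[0],v[1]))
E
```

```text
t 2.17 pos [ 0.3977 -0.1616  0.2453] q [ 8.253e-01  5.647e-01 -3.000e-04  2.000e-04] F [-0.9  0.1 -0. ] w 0.0601 j [-0.56  0.1  -0.48  0.99 -0.    1.38]
lifter_grip 0.9 [330. 177.] [ 0.4024 -0.1626  0.058 ]
lifter_grip 0.16 [628. 127.] [ 0.6912 -0.2221  0.058 ]
lifter 0.88 [324.  51.] [ 0.4424 -0.0433  0.008 ]
plate 0.84 [425. 241.] [ 0.4831 -0.2971  0.    ]Traceback (most recent call last):
  File "<stdin>", line 7, in <module>
KeyError: 'lifter_tip'
```

View pics/w1.png

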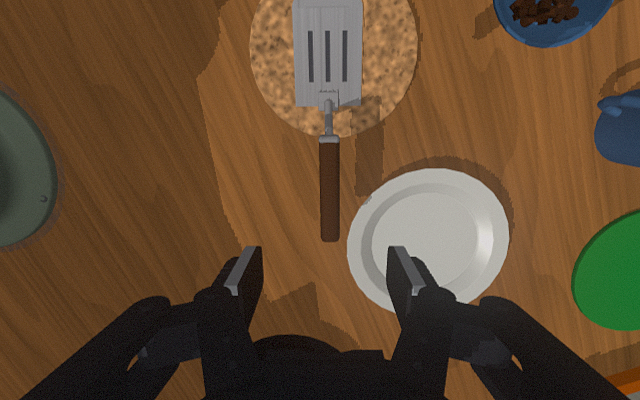

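The wrist view shows the handle from (329,138) to (330,240), the blade above it centred near column 328, and the plate at (428,240). The lifter is nearly in line with the tool x axis.

```bash
python3 - <<'E'
from h import *
a=onz("wrist",(329,139),.069);b=onz("wrist",(330,241),.069);print(a.round(4),b.round(4),np.linalg.norm(a-b))
c=onz("wrist",(328,106),.010);o=onz("wrist",(324,51),.008)
ang=lambda u,v:np.degrees(np.arctan2((u-v)[1],(u-v)[0]))
print(ang(a,b),ang(o,b),ang(c,b),c)
h=ang(o,b);u=np.array([np.cos(np.radians(h)),np.sin(np.radians(h)),0])
print("grip",a-.041*u,b+.069*u, o-.125*u)
g=((a-.041*u)+(b+.069*u))/2; g[2]=.053; print(delta(g,h))
E
```

```text
[ 0.416 -0.125  0.069] [ 0.3789 -0.2236  0.069 ] 0.10530758815308956
69.40696304547875 70.46682933542333 69.37852871664 [ 0.42656772 -0.09696598  0.01      ]
grip [ 0.40225053 -0.16364997  0.069     ] [ 0.40198969 -0.15855936  0.069     ] [ 0.40102971 -0.1612653   0.008     ]
[array([0.0028, 0.0039, 0.1923]), -0.032]
```

Emit:
send_rows:
  moves:
    - {"wx":0,"wy":0,"wz":-0.015,"tx":0.003,"ty":0.004,"tz":0.04,"hand":0.06}
    - {"wx":0,"wy":0,"wz":-0.015,"tx":0.003,"ty":0.004,"tz":0.08,"hand":0.06}
    - {"wx":0,"wy":0,"wz":-0.015,"tx":0.003,"ty":0.004,"tz":0.12,"hand":0.06}
    - {"wx":0,"wy":0,"wz":-0.015,"tx":0.003,"ty":0.004,"tz":0.155,"hand":0.06}
    - {"wx":0,"wy":0,"wz":-0.015,"tx":0.003,"ty":0.004,"tz":0.18,"hand":0.06}

```text
t: 2.88
tool_pos: [0.4011, -0.1597, 0.0627]
orientation: [0.822, 0.57, -0.001, -0.001]
wrist_force: [-0.9, 0.9, 0.9]
grip_width: 0.0602
gripper_force: 0.0
```

Emit:
send_rows:
  moves:
    - {"wx":0,"wy":0,"wz":0,"tx":0,"ty":0,"tz":0.012,"hand":0.06}
    - {"wx":0,"wy":0,"wz":0,"tx":0,"ty":0,"tz":0.012,"hand":0.04}
    - {"wx":0,"wy":0,"wz":0,"tx":0,"ty":0,"tz":0.012,"hand":0.02}
    - {"wx":0,"wy":0,"wz":0,"tx":0,"ty":0,"tz":0.012,"hand":0.005}
    - {"wx":0,"wy":0,"wz":0,"tx":0,"ty":0,"tz":0.012,"hand":0.0}
  grip_force: 100

```text
t: 3.3
tool_pos: [0.4035, -0.1608, 0.0545]
orientation: [0.821, 0.571, 0.0, 0.001]
wrist_force: [-0.2, 0.0, 2.0]
grip_width: 0.0184
gripper_force: 97.9
```

```bash
python3 - <<'E'
from h import *
st()
E
```

```text
t 3.3 pos [ 0.4035 -0.1608  0.0545] q [8.212e-01 5.706e-01 3.000e-04 1.100e-03] F [-0.2  0.   2. ] w 0.0184 j [-0.55  0.36 -0.73  0.48 -0.    1.38]
```

Emit:
send_rows:
  moves:
    - {"wx":0,"wy":0,"wz":0,"tx":0,"ty":0,"tz":-0.02,"hand":0.0}
    - {"wx":0,"wy":0,"wz":0,"tx":0,"ty":0,"tz":-0.05,"hand":0.0}
    - {"wx":0,"wy":0,"wz":0,"tx":0.01,"ty":0,"tz":-0.09,"hand":0.0}
    - {"wx":0,"wy":0,"wz":0,"tx":0.03,"ty":0,"tz":-0.12,"hand":0.0}
    - {"wx":0,"wy":0,"wz":0,"tx":0.06,"ty":0,"tz":-0.14,"hand":0.0}

```text
t: 3.72
tool_pos: [0.4251, -0.1052, 0.1977]
orientation: [0.822, 0.569, 0.001, 0.003]
wrist_force: [1.2, -0.4, -1.0]
grip_width: 0.0185
gripper_force: 98.2
```

Emit:
send_rows:
  moves:
    - {"wx":0,"wy":0,"wz":-0.03,"tx":0.035,"ty":0.002,"tz":-0.01,"hand":0.0}
    - {"wx":0,"wy":0,"wz":-0.06,"tx":0.07,"ty":0.004,"tz":-0.02,"hand":0.0}
    - {"wx":0,"wy":0,"wz":-0.09,"tx":0.105,"ty":0.007,"tz":-0.03,"hand":0.0}
    - {"wx":0,"wy":0,"wz":-0.12,"tx":0.14,"ty":0.01,"tz":-0.04,"hand":0.0}
    - {"wx":0,"wy":0,"wz":-0.15,"tx":0.175,"ty":0.013,"tz":-0.05,"hand":0.0}

```text
t: 4.13
tool_pos: [0.4972, 0.0574, 0.2452]
orientation: [0.776, 0.631, 0.001, 0.001]
wrist_force: [1.1, -1.2, -1.9]
grip_width: 0.0185
gripper_force: 98.1
```

```bash
python3 - <<'E'
from h import *
st(); print(delta([.58,.24,.26],80))
E
```

```text
t 4.13 pos [0.4972 0.0574 0.2452] q [7.756e-01 6.312e-01 7.000e-04 1.000e-03] F [ 1.1 -1.2 -1.9] w 0.0185 j [-0.03  0.23 -0.32  1.01 -0.    1.74]
[array([ 0.1956,  0.044 , -0.0147]), -0.03]
```

Emit:
send_rows:
  moves:
    - {"wx":0,"wy":0,"wz":-0.03,"tx":0.04,"ty":0.01,"tz":-0.003,"hand":0.0}
    - {"wx":0,"wy":0,"wz":-0.03,"tx":0.08,"ty":0.02,"tz":-0.006,"hand":0.0}
    - {"wx":0,"wy":0,"wz":-0.03,"tx":0.12,"ty":0.03,"tz":-0.01,"hand":0.0}
    - {"wx":0,"wy":0,"wz":-0.03,"tx":0.155,"ty":0.037,"tz":-0.015,"hand":0.0}
    - {"wx":0,"wy":0,"wz":-0.03,"tx":0.18,"ty":0.043,"tz":-0.015,"hand":0.0}

```text
t: 4.55
tool_pos: [0.5767, 0.2265, 0.2604]
orientation: [0.766, 0.643, 0.002, 0.001]
wrist_force: [0.4, -0.3, -2.0]
grip_width: 0.0185
gripper_force: 98.2
```

Emit:
send_rows:
  moves:
    - {"wx":0,"wy":0,"wz":0,"tx":0.01,"ty":0.0,"tz":0,"hand":0.0}
    - {"wx":0,"wy":0,"wz":0,"tx":0.01,"ty":0.0,"tz":0,"hand":0.0}
    - {"wx":0,"wy":0,"wz":0,"tx":0.01,"ty":0.0,"tz":0,"hand":0.0}

```text
t: 4.8
tool_pos: [0.5767, 0.2327, 0.2585]
orientation: [0.766, 0.642, -0.0, 0.0]
wrist_force: [-0.0, 0.1, -1.4]
grip_width: 0.0184
gripper_force: 98.2
```

```bash
python3 - <<'E'
from h import *
s=st(); cv2.imwrite("pics/w2.png",viewer.snapshot("wrist"))
for n,z in [("lifter",None),("lifter_tip",None),("lifter_grip",None),("round",.008),("square",.008),("sheet",0),("sheet_lip",.008)]:
    for d in viewer.tip_of("wrist",n)[:2]:
        print(n,round(d["p"],2),np.round(d["xy"]),None if z is None else onz("wrist",d["xy"],z).round(4))
# predicted lifter
M=R.from_quat(s["orientation"]).as_matrix()
for x,y in[(-194,0),(-84,0)]: print(x,proj("wrist",s["tool_pos"]+M@[(x+125)/1e3,y,-.0145]).round())
for x,y in[(-55,36),(-55,-36),(0,0),(55,0)]: print(x,y,proj("wrist",s["tool_pos"]+M@[(x+125)/1e3,y/1e3,.0445]).round())
E
```

```text
t 4.8 pos [0.5767 0.2327 0.2585] q [ 7.663e-01  6.425e-01 -5.000e-04  3.000e-04] F [-0.   0.1 -1.4] w 0.0184 j [ 0.27  0.45  0.04  1.15 -0.    2.01]
lifter_grip 0.77 [322. 280.] None
round 0.8 [178. 117.] [0.4199 0.3198 0.008 ]
square 0.7 [179. 118.] [0.4207 0.3194 0.008 ]
square 0.55 [290. 106.] [0.5507 0.3094 0.008 ]
sheet 0.93 [240. 147.] [0.4792 0.2743 0.    ]
sheet_lip 0.84 [230.  41.] [0.5003 0.3876 0.008 ]
-194 [326. 417.]
-84 [325. 192.]
-55 36 [393. 109.]
-55 -36 [256. 109.]
0 0 [324. -12.]
55 0 [ 324. -160.]
```

View pics/w2.png

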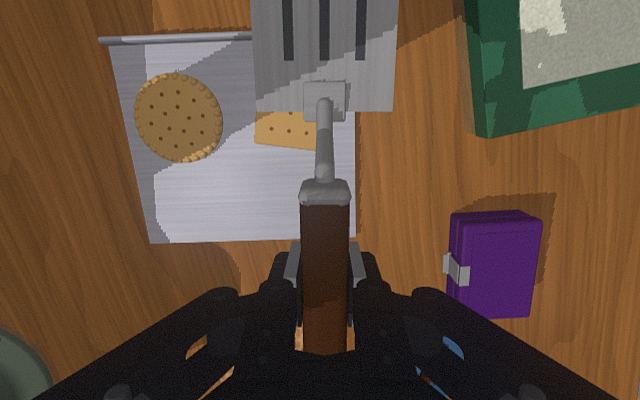

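The wrist view shows the round at (178,117), the lip along row 40, the square partly hidden at (288,130), and the blade's rear corners at about (251,110) and (397,108). The blade looks a little wider than predicted, so I'll check whether the lifter has pitched in the grip.

```bash
python3 - <<'E'
from h import *
from scipy.optimize import least_squares
im=cv2.imread("pics/w2.png"); cv2.imwrite("pics/w2c.png",cv2.resize(im[0:220,230:420],None,fx=2.7,fy=2.7,interpolation=cv2.INTER_CUBIC))
s=st(); M=R.from_quat(s["orientation"]).as_matrix(); 
for cam in ("scene","side"):
    viewer.snapshot(cam)
    for n,x,z in [("lifter_tip",.18,.0465),("lifter",.125,.0465),("lifter_grip",0,-.005)]:
        print(cam,n,"pred",proj(cam,s["tool_pos"]+M@[x,0,z]).round(1),[(round(d["p"],2),np.round(d["xy"],1)) for d in viewer.tip_of(cam,n)[:2]])
im=viewer.snapshot("side"); p=proj("side",s["tool_pos"]).astype(int); print(p)
y0=max(p[1]-90,0);x0=max(p[0]-110,0); cv2.imwrite("pics/s2c.png",cv2.resize(im[y0:y0+150,x0:x0+180],None,fx=4,fy=4,interpolation=cv2.INTER_CUBIC)); print(x0,y0)
E
```

```text
t 5.2 pos [0.5774 0.2322 0.2585] q [7.669e-01 6.418e-01 0.000e+00 1.000e-04] F [-0.2 -0.7 -1.4] w 0.0183 j [ 0.26  0.45  0.04  1.15 -0.    2.01]
scene lifter_tip pred [448.8  92.8] [(0.65, array([450.8,  91.9]))]
scene lifter pred [436.3 100.3] [(0.63, array([433.7,  98.5]))]
scene lifter_grip pred [409.8 105.5] [(0.61, array([406.8, 105.8]))]
side lifter_tip pred [192.2 231.3] [(0.66, array([193.1, 233.5])), (0.24, array([328.7, 225.2]))]
side lifter pred [209.5 222.4] [(0.93, array([214.7, 223.5]))]
side lifter_grip pred [243.5 190.4] [(0.79, array([246.2, 188.1]))]
[243 191]
133 101
```

View pics/w2c.png

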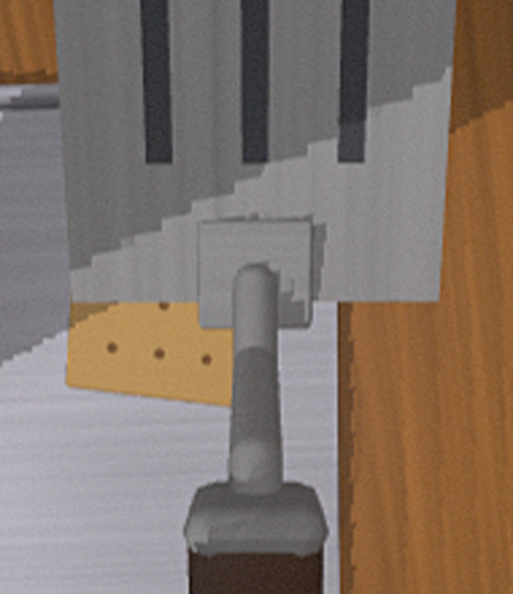

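View pics/s2c.png

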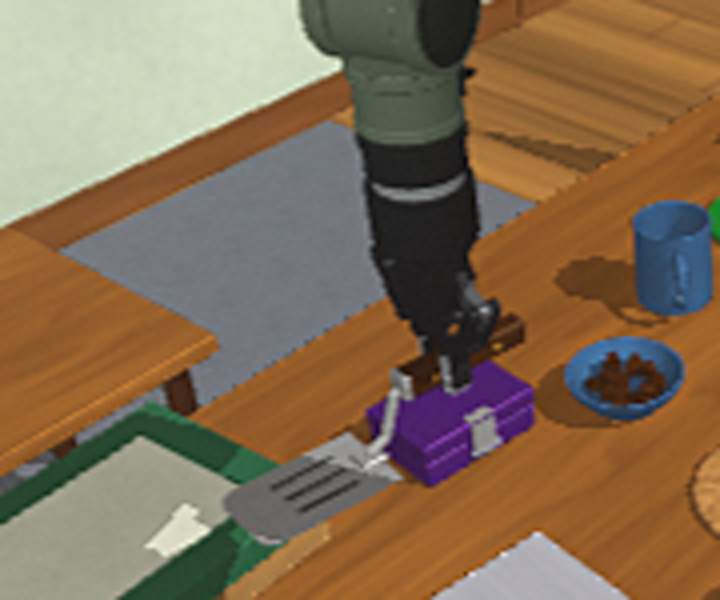

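No pitch: in the crop the rear corners land at (256,111) and (393,111), exactly where predicted. The side crop shows the lifter held level. Next is the sheet heading and the round's position.

```bash
python3 - <<'E'
from h import *
f=lambda x,y,z:onz("wrist",(x,y),z)
A=f(150,243,.008);B=f(355,238,.008);C=f(112,46,.008)
L1=f(98,40,.024);L2=f(250,34,.024)
ang=lambda u:np.degrees(np.arctan2(u[1],u[0]))
print("near",A,B,ang(A-B)-90,"left",C,ang(C-A),"lip",L1,L2,ang(L1-L2)-90)
im=cv2.imread("pics/w2.png"); hsv=cv2.cvtColor(im,cv2.COLOR_BGR2HSV)
roi=np.zeros(im.shape[:2],np.uint8); roi[60:175,120:235]=1
m=((hsv[...,0]<30)&(hsv[...,1]>70)).astype(np.uint8)*roi
c=max(cv2.findContours(m,0,2)[0],key=cv2.contourArea); e=cv2.fitEllipse(c); print(e)
r=f(*e[0],.014); print("round",r)
for h in (79,80,81,82):
    u=np.array([np.cos(np.radians(h)),np.sin(np.radians(h)),0]);v=np.array([-u[1],u[0],0])
    lip=np.array([.5003,.387,.008]); d=r-lip; print(h,"x",116+1e3*d@u,"y",1e3*d@v,"corner A",116+1e3*(A-lip)@u,1e3*(A-lip)@v)
E
```

```text
near [0.33526999 0.17513346 0.008     ] [0.59931964 0.13516908 0.008     ] 81.393502738129 left [0.37200471 0.40607185 0.008     ] 80.96184445978587 lip [0.36894492 0.40970877 0.024     ] [0.52579151 0.38747132 0.024     ] 81.93048255518488
((177.76898193359375, 117.29822540283203), (82.68985748291016, 94.1756820678711), 137.12802124023438)
round [0.42220565 0.32089124 0.014     ]
79 x 36.204738576492744 y 64.0453928866853 corner A -123.46316544557828 121.571898166627
80 x 37.334638008398514 y 65.42825779727016 corner A -121.30497186745899 125.7325906678042
81 x 38.4884996716154 y 66.79119262671223 corner A -119.07449289608402 129.85498380386505
82 x 39.66597208870307 y 68.13378221185938 corner A -116.77240795695516 133.93782185392578
```

```bash
python3 - <<'E'
from h import *
st(); print(delta([.384,.069,.10],81.4))
E
```

```text
t 5.65 pos [0.5774 0.2331 0.2582] q [ 0.7665  0.6423 -0.     -0.    ] F [ 0.3 -0.2 -1.3] w 0.0185 j [ 0.27  0.46  0.04  1.15 -0.    2.01]
[array([-0.1954, -0.1617,  0.1583]), -0.026]
```

Emit:
send_rows:
  moves:
    - {"wx":0,"wy":0,"wz":-0.026,"tx":-0.026,"ty":-0.022,"tz":0.01,"hand":0.0}
    - {"wx":0,"wy":0,"wz":-0.026,"tx":-0.052,"ty":-0.044,"tz":0.02,"hand":0.0}
    - {"wx":0,"wy":0,"wz":-0.026,"tx":-0.08,"ty":-0.066,"tz":0.035,"hand":0.0}
    - {"wx":0,"wy":0,"wz":-0.026,"tx":-0.108,"ty":-0.088,"tz":0.05,"hand":0.0}
    - {"wx":0,"wy":0,"wz":-0.026,"tx":-0.135,"ty":-0.11,"tz":0.065,"hand":0.0}

```text
t: 6.07
tool_pos: [0.4441, 0.1186, 0.1928]
orientation: [0.758, 0.652, 0.0, 0.0]
wrist_force: [0.5, -0.6, -1.7]
grip_width: 0.0182
gripper_force: 98.3
```

Emit:
send_rows:
  moves:
    - {"wx":0,"wy":0,"wz":0,"tx":-0.025,"ty":-0.02,"tz":0.02,"hand":0.0}
    - {"wx":0,"wy":0,"wz":0,"tx":-0.05,"ty":-0.04,"tz":0.04,"hand":0.0}
    - {"wx":0,"wy":0,"wz":0,"tx":-0.065,"ty":-0.05,"tz":0.065,"hand":0.0}
    - {"wx":0,"wy":0,"wz":0,"tx":-0.065,"ty":-0.05,"tz":0.09,"hand":0.0}
    - {"wx":0,"wy":-0.02,"wz":0,"tx":-0.065,"ty":-0.05,"tz":0.095,"hand":0.0}

```text
t: 6.48
tool_pos: [0.3835, 0.0615, 0.096]
orientation: [0.759, 0.651, -0.009, 0.005]
wrist_force: [0.6, -0.4, -0.9]
grip_width: 0.0186
gripper_force: 98.3
```

```bash
python3 - <<'E'
from h import *
st(); print(delta([.384,.069,.06],81.4))
E
```

```text
t 6.48 pos [0.3835 0.0615 0.096 ] q [ 0.759   0.651  -0.0094  0.0055] F [ 0.6 -0.4 -0.9] w 0.0186 j [-0.02  0.23 -0.79  0.57 -0.02  1.71]
[array([ 0.0082, -0.0005,  0.0359]), -0.003]
```

Emit:
send_rows:
  moves:
    - {"wx":0,"wy":0,"wz":0,"tx":0,"ty":0,"tz":0.015,"hand":0.0}
    - {"wx":0,"wy":0,"wz":0,"tx":0,"ty":0,"tz":0.03,"hand":0.0}
    - {"wx":0,"wy":0,"wz":0,"tx":0,"ty":0,"tz":0.036,"hand":0.0}
    - {"wx":0,"wy":0,"wz":0,"tx":0,"ty":0,"tz":0.038,"hand":0.0}
    - {"wx":0,"wy":0,"wz":0,"tx":0,"ty":0,"tz":0.038,"hand":0.0}

```text
t: 6.9
tool_pos: [0.3867, 0.0622, 0.0605]
orientation: [0.758, 0.652, -0.008, 0.007]
wrist_force: [-0.7, -0.1, -1.0]
grip_width: 0.0184
gripper_force: 98.2
```

```bash
python3 - <<'E'
from h import *
s=st(); M=R.from_quat(s["orientation"]).as_matrix(); print("tip",(s["tool_pos"]+M@[.18,0,.0465]).round(4))
im=viewer.snapshot("wrist"); cv2.imwrite("pics/w3.png",im)
for n in("round","square"):
  for d in viewer.tip_of("wrist",n)[:2]: 
    p=onz("wrist",d["xy"],.008); print(n,d["p"],d["xy"],p.round(4),(M.T@(p-s["tool_pos"])).round(4))
E
```

```text
t 6.9 pos [0.3867 0.0622 0.0605] q [ 0.7578  0.6524 -0.0077  0.0066] F [-0.7 -0.1 -1. ] w 0.0184 j [-0.01  0.29 -0.82  0.46 -0.02  1.71]
tip [0.4133 0.2392 0.0104]
```

View pics/w3.png

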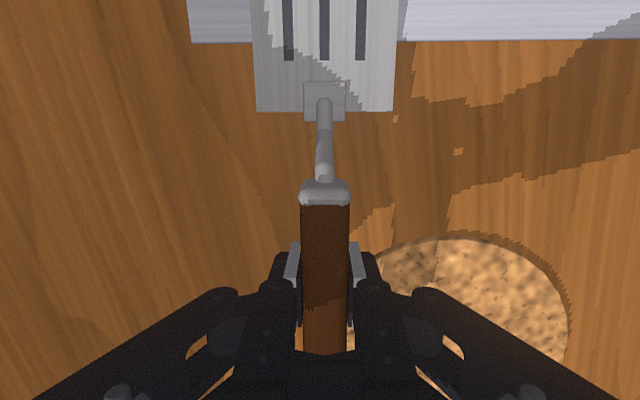

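Emit:
send_rows:
  moves:
    - {"wx":0,"wy":0,"wz":0,"tx":0,"ty":-0.003,"tz":0.002,"hand":0.0}
    - {"wx":0,"wy":0,"wz":0,"tx":0.004,"ty":-0.003,"tz":0.003,"hand":0.0}
    - {"wx":0,"wy":0,"wz":0,"tx":0.01,"ty":-0.003,"tz":0.003,"hand":0.0}
    - {"wx":0,"wy":0,"wz":0,"tx":0.016,"ty":-0.003,"tz":0.003,"hand":0.0}
    - {"wx":0,"wy":0,"wz":0,"tx":0.02,"ty":-0.003,"tz":0.003,"hand":0.0}

```text
t: 7.47
tool_pos: [0.3867, 0.0827, 0.0572]
orientation: [0.758, 0.652, -0.007, 0.007]
wrist_force: [-0.9, -2.5, 1.0]
grip_width: 0.0187
gripper_force: 98.6
```

```bash
cat >> h.py <<'E'
def tip(s):
    M=R.from_quat(s["orientation"]).as_matrix(); p=s["tool_pos"]+M@[.18,0,.0465]; d=p-np.array([.42221,.32089,.008])
    print("tip",p.round(4),"x_s",round(39+1e3*(d@[.1495,.9888,0]),1),"y off",round(1e3*(d@[-.9888,.1495,0]),1)); return p
E
python3 - <<'E'
from h import *
tip(st())
E
```

```text
t 7.47 pos [0.3867 0.0827 0.0572] q [ 0.758   0.6522 -0.0072  0.0067] F [-0.9 -2.5  1. ] w 0.0187 j [ 0.04  0.31 -0.82  0.45 -0.02  1.76]
tip [0.4134 0.2598 0.0071] x_s -22.7 y off -0.5
```

Emit:
send_rows:
  moves:
    - {"wx":0,"wy":0,"wz":0,"tx":0.008,"ty":0,"tz":0,"hand":0.0}
    - {"wx":0,"wy":0,"wz":0,"tx":0.018,"ty":0,"tz":0,"hand":0.0}
    - {"wx":0,"wy":0,"wz":0,"tx":0.028,"ty":0,"tz":0,"hand":0.0}
    - {"wx":0,"wy":0,"wz":0,"tx":0.036,"ty":0,"tz":-0.0005,"hand":0.0}
    - {"wx":0,"wy":0,"wz":0,"tx":0.042,"ty":0,"tz":-0.0006,"hand":0.0}

```text
t: 7.88
tool_pos: [0.3927, 0.1248, 0.0567]
orientation: [0.758, 0.653, -0.007, 0.007]
wrist_force: [0.3, -3.0, 2.6]
grip_width: 0.0179
gripper_force: 98.9
```

```bash
python3 - <<'E'
from h import *
tip(st())
for c in("scene","side"):
  viewer.snapshot(c)
  for n in("round","lifter_tip"):
    for d in viewer.tip_of(c,n)[:1]:
      p=onz(c,d["xy"],.008);e=p-np.array([.42221,.32089,.008]); print(c,n,round(d["p"],2),p.round(4),"xs",39+1e3*(e@[.1495,.9888,0]),"y",1e3*(e@[-.9888,.1495,0]))
E
```

```text
t 7.88 pos [0.3927 0.1248 0.0567] q [ 0.7577  0.6525 -0.0074  0.0066] F [ 0.3 -3.   2.6] w 0.0179 j [ 0.14  0.33 -0.77  0.47 -0.02  1.86]
tip [0.4193 0.3018 0.0067] x_s 19.7 y off 0.0
scene round 0.67 [0.4297 0.3447 0.008 ] xs 63.69749081243818 y -3.8051728678879972
scene lifter_tip 0.85 [0.4194 0.299  0.008 ] xs 16.893091735332913 y -0.45307011604887176
side round 0.71 [0.4285 0.3447 0.008 ] xs 63.44350849662176 y -2.6266580806420765
side lifter_tip 0.83 [0.4175 0.3007 0.008 ] xs 18.296602162583092 y 1.6079621249902734
```

Emit:
send_rows:
  moves:
    - {"wx":0,"wy":0,"wz":0,"tx":0.008,"ty":0,"tz":0,"hand":0.0}
    - {"wx":0,"wy":0,"wz":0,"tx":0.018,"ty":0,"tz":-0.0003,"hand":0.0}
    - {"wx":0,"wy":0,"wz":0,"tx":0.028,"ty":0,"tz":-0.0005,"hand":0.0}
    - {"wx":0,"wy":0,"wz":0,"tx":0.038,"ty":0,"tz":-0.0007,"hand":0.0}
    - {"wx":0,"wy":0,"wz":0,"tx":0.046,"ty":0,"tz":-0.0009,"hand":0.0}

```text
t: 8.6
tool_pos: [0.3996, 0.1701, 0.0567]
orientation: [0.758, 0.652, -0.008, 0.007]
wrist_force: [-0.6, -3.8, 3.8]
grip_width: 0.0186
gripper_force: 99.0
```

```bash
python3 - <<'E'
from h import *
tip(st())
for c in("scene","side"):
  viewer.snapshot(c)
  for n in("round","square","lifter_tip"):
    for d in viewer.tip_of(c,n)[:1]:
      p=onz(c,d["xy"],.008);e=p-np.array([.42221,.32089,.008]); print(c,n,round(d["p"],2),p.round(4),"xs",39+1e3*(e@[.1495,.9888,0]),"y",1e3*(e@[-.9888,.1495,0]))
E
```

```text
t 8.6 pos [0.3996 0.1701 0.0567] q [ 0.7579  0.6523 -0.0076  0.0068] F [-0.6 -3.8  3.8] w 0.0186 j [ 0.24  0.36 -0.72  0.5  -0.02  1.97]
tip [0.4263 0.3471 0.0065] x_s 65.5 y off -0.1
scene round 0.85 [0.4284 0.3551 0.008 ] xs 73.70619829925337 y -1.0277854369954604
scene square 0.89 [0.5433 0.3112 0.008 ] xs 47.47589802380824 y -121.17145399100342
side round 0.65 [0.4315 0.3436 0.008 ] xs 62.833974420440605 y -5.791386823817364
side square 0.8 [0.5381 0.2973 0.008 ] xs 32.99016588963086 y -118.09461417428723
side lifter_tip 0.59 [0.4708 0.2868 0.008 ] xs 12.572240058337755 y -53.16469420189816
```

Emit:
send_rows:
  moves:
    - {"wx":0,"wy":0,"wz":0,"tx":0.008,"ty":0,"tz":0,"hand":0.0}
    - {"wx":0,"wy":0,"wz":0,"tx":0.018,"ty":0,"tz":-0.0003,"hand":0.0}
    - {"wx":0,"wy":0,"wz":0,"tx":0.028,"ty":0,"tz":-0.0005,"hand":0.0}
    - {"wx":0,"wy":0,"wz":0,"tx":0.037,"ty":0,"tz":-0.0007,"hand":0.0}
    - {"wx":0,"wy":0,"wz":0,"tx":0.043,"ty":0,"tz":-0.0009,"hand":0.0}

```text
t: 9.42
tool_pos: [0.406, 0.2124, 0.0567]
orientation: [0.758, 0.652, -0.008, 0.007]
wrist_force: [-0.8, -3.9, 2.9]
grip_width: 0.0186
gripper_force: 99.0
```

```bash
python3 - <<'E'
from h import *
s=st();p=tip(s); M=R.from_quat(s["orientation"]).as_matrix()
ims=[]
for c in("scene","side"):
  im=viewer.snapshot(c)
  for d in viewer.tip_of(c,"round")[:1]:
      q=onz(c,d["xy"],.010); print(c,round(d["p"],2),q.round(4),"in lifter",(1e3*(M.T@(q-s["tool_pos"])-[125,0,46.5])).round())
  x,y=proj(c,p).astype(int); ims.append(cv2.resize(im[y-50:y+50,x-60:x+60],None,fx=3.3,fy=3.3,interpolation=cv2.INTER_CUBIC))
cv2.imwrite("pics/u4.png",np.hstack(ims))
E
```

```text
t 9.42 pos [0.406  0.2124 0.0567] q [ 0.7579  0.6523 -0.0077  0.0068] F [-0.8 -3.9  2.9] w 0.0186 j [ 0.33  0.4  -0.66  0.52 -0.02  2.05]
tip [0.4326 0.3895 0.0065] x_s 108.4 y off -0.1
scene 0.94 [0.4433 0.3422 0.01  ] in lifter [-1.24865e+05  1.80000e+01 -4.64560e+04]
side 0.82 [0.43   0.3375 0.01  ] in lifter [-1.24872e+05  5.00000e+00 -4.64560e+04]
```

View pics/u4.png

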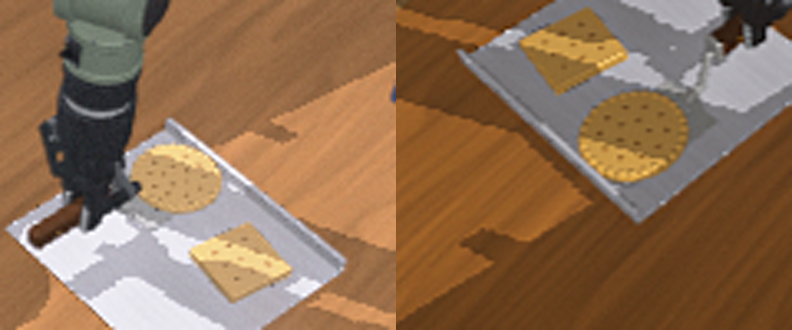

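The crops show the round lying fully on the blade against the lip, and the square undisturbed. I'll lift with a slight nose-up tilt.

Emit:
send_rows:
  moves:
    - {"wx":0,"wy":0.02,"wz":0,"tx":0,"ty":0,"tz":0,"hand":0.0}
    - {"wx":0,"wy":0.04,"wz":0,"tx":0,"ty":0,"tz":-0.001,"hand":0.0}
    - {"wx":0,"wy":0.06,"wz":0,"tx":0,"ty":0,"tz":-0.003,"hand":0.0}
    - {"wx":0,"wy":0.08,"wz":0,"tx":-0.002,"ty":0,"tz":-0.006,"hand":0.0}
    - {"wx":0,"wy":0.09,"wz":0,"tx":-0.004,"ty":0,"tz":-0.011,"hand":0.0}

```text
t: 10.03
tool_pos: [0.4044, 0.2068, 0.0676]
orientation: [0.758, 0.651, 0.026, -0.023]
wrist_force: [-0.7, -0.1, -1.8]
grip_width: 0.0183
gripper_force: 98.2
```

Emit:
send_rows:
  moves:
    - {"wx":0,"wy":0,"wz":0,"tx":-0.001,"ty":0,"tz":-0.008,"hand":0.0}
    - {"wx":0,"wy":0,"wz":0,"tx":-0.002,"ty":0,"tz":-0.02,"hand":0.0}
    - {"wx":0,"wy":0,"wz":0,"tx":-0.003,"ty":0,"tz":-0.033,"hand":0.0}
    - {"wx":0,"wy":0,"wz":0,"tx":-0.004,"ty":0,"tz":-0.044,"hand":0.0}
    - {"wx":0,"wy":0,"wz":0,"tx":-0.004,"ty":0,"tz":-0.05,"hand":0.0}

```text
t: 10.45
tool_pos: [0.4048, 0.2002, 0.1192]
orientation: [0.758, 0.652, 0.027, -0.022]
wrist_force: [-0.6, 0.7, -1.1]
grip_width: 0.0185
gripper_force: 98.2
```

```bash
cat >> h.py <<'E'
def onblade(cams=("scene","side"),name="u"):
    s=st(); M=R.from_quat(s["orientation"]).as_matrix(); z=(s["tool_pos"]+M@[.125,0,.0445])[2]; ims=[]
    print("blade angle nose-up deg",np.degrees(np.arcsin(M[2,0])).round(1),"heading",np.degrees(np.arctan2(M[1,0],M[0,0])).round(1),"tip",(s["tool_pos"]+M@[.18,0,.0465]).round(4))
    for c in cams:
        im=viewer.snapshot(c)
        for d in viewer.tip_of(c,"round")[:1]:
            q=onz(c,d["xy"],z); print(c,round(d["p"],2),q.round(4),"in lifter mm",(1e3*((M.T@(q-s["tool_pos"]))-[.125,0,.0465])).round())
        x,y=proj(c,s["tool_pos"]+M@[.125,0,.04]).astype(int); x=max(x,60);y=max(y,50)
        ims.append(cv2.resize(im[y-50:y+50,x-60:x+60],(396,330),interpolation=cv2.INTER_CUBIC))
    cv2.imwrite(f"pics/{name}.png",np.hstack(ims))
E
python3 - <<'E'
from h import *
onblade(name="u5"); print(delta([.476,-.30,.12]))
E
```

```text
t 10.45 pos [0.4048 0.2002 0.1192] q [ 0.7578  0.6515  0.0275 -0.0223] F [-0.6  0.7 -1.1] w 0.0185 j [ 0.25  0.26 -0.66  0.62  0.06  1.98]
blade angle nose-up deg 4.1 heading 81.4 tip [0.4323 0.3809 0.0856]
scene 0.73 [0.4326 0.3475 0.0837] in lifter mm [22.  5. -0.]
side 0.65 [0.4299 0.3334 0.0837] in lifter mm [ 8.  5. -1.]
[array([-0.4826,  0.1459, -0.0364])]
```

View pics/u5.png

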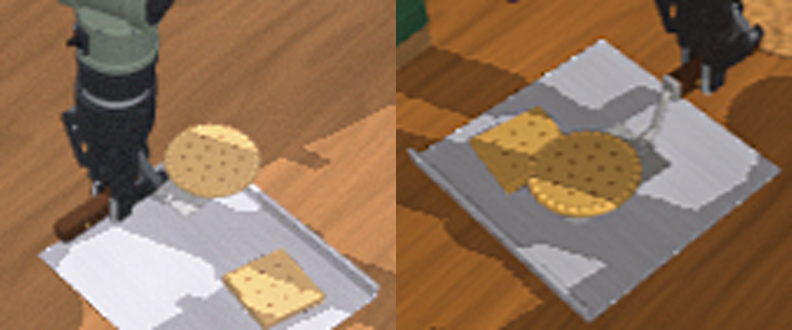

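The round sits on the blade, about 10–15 mm forward of centre and 5 mm to the right. I'll carry it smoothly to the plate.

Emit:
send_rows:
  moves:
    - {"wx":0,"wy":0,"wz":0,"tx":-0.0057,"ty":0.0014,"tz":-0.0009,"hand":0.0}
    - {"wx":0,"wy":0,"wz":0,"tx":-0.0191,"ty":0.0047,"tz":-0.003,"hand":0.0}
    - {"wx":0,"wy":0,"wz":0,"tx":-0.0401,"ty":0.0098,"tz":-0.0064,"hand":0.0}
    - {"wx":0,"wy":0,"wz":0,"tx":-0.0668,"ty":0.0163,"tz":-0.0106,"hand":0.0}
    - {"wx":0,"wy":0,"wz":0,"tx":-0.0954,"ty":0.0234,"tz":-0.0152,"hand":0.0}

```text
t: 11.07
tool_pos: [0.4121, 0.1009, 0.1252]
orientation: [0.757, 0.652, 0.026, -0.023]
wrist_force: [0.5, 0.5, -2.8]
grip_width: 0.0186
gripper_force: 98.2
```

Emit:
send_rows:
  moves:
    - {"wx":0,"wy":0,"wz":0,"tx":-0.0286,"ty":0.007,"tz":-0.0046,"hand":0.0}
    - {"wx":0,"wy":0,"wz":0,"tx":-0.0572,"ty":0.014,"tz":-0.0091,"hand":0.0}
    - {"wx":0,"wy":0,"wz":0,"tx":-0.0859,"ty":0.021,"tz":-0.0137,"hand":0.0}
    - {"wx":0,"wy":0,"wz":0,"tx":-0.1145,"ty":0.028,"tz":-0.0182,"hand":0.0}
    - {"wx":0,"wy":0,"wz":0,"tx":-0.1431,"ty":0.035,"tz":-0.0228,"hand":0.0}

```text
t: 11.48
tool_pos: [0.4253, -0.0478, 0.1381]
orientation: [0.758, 0.652, 0.026, -0.023]
wrist_force: [0.3, 0.1, -1.6]
grip_width: 0.0184
gripper_force: 98.2
```

Emit:
send_rows:
  moves:
    - {"wx":0,"wy":0,"wz":0,"tx":-0.0286,"ty":0.007,"tz":-0.0046,"hand":0.0}
    - {"wx":0,"wy":0,"wz":0,"tx":-0.0572,"ty":0.014,"tz":-0.0091,"hand":0.0}
    - {"wx":0,"wy":0,"wz":0,"tx":-0.0859,"ty":0.021,"tz":-0.0137,"hand":0.0}
    - {"wx":0,"wy":0,"wz":0,"tx":-0.1145,"ty":0.028,"tz":-0.0182,"hand":0.0}
    - {"wx":0,"wy":0,"wz":0,"tx":-0.1431,"ty":0.035,"tz":-0.0228,"hand":0.0}

```text
t: 11.9
tool_pos: [0.4383, -0.1957, 0.1507]
orientation: [0.758, 0.652, 0.026, -0.023]
wrist_force: [1.3, 0.4, -2.0]
grip_width: 0.0187
gripper_force: 98.2
```

Emit:
send_rows:
  moves:
    - {"wx":0,"wy":0,"wz":0,"tx":-0.0286,"ty":0.007,"tz":-0.0046,"hand":0.0}
    - {"wx":0,"wy":0,"wz":0,"tx":-0.0515,"ty":0.0126,"tz":-0.0082,"hand":0.0}
    - {"wx":0,"wy":0,"wz":0,"tx":-0.0687,"ty":0.0168,"tz":-0.0109,"hand":0.0}
    - {"wx":0,"wy":0,"wz":0,"tx":-0.08,"ty":0.0196,"tz":-0.0128,"hand":0.0}
    - {"wx":0,"wy":0,"wz":0,"tx":-0.086,"ty":0.021,"tz":-0.0137,"hand":0.0}

```text
t: 12.32
tool_pos: [0.4465, -0.2846, 0.1584]
orientation: [0.758, 0.651, 0.026, -0.023]
wrist_force: [-0.0, -0.4, -2.1]
grip_width: 0.0185
gripper_force: 98.2
```

```bash
python3 - <<'E'
from h import *
onblade(name="u6"); print(delta([.458,-.402,.17],81.4))
E
```

```text
t 12.32 pos [ 0.4465 -0.2846  0.1584] q [ 0.7581  0.6511  0.0264 -0.023 ] F [-0.  -0.4 -2.1] w 0.0185 j [-0.74  0.39 -0.34  0.88  0.06  0.98]
blade angle nose-up deg 4.0 heading 81.3 tip [ 0.4741 -0.1039  0.1246]
scene 0.79 [ 0.4708 -0.1439  0.1227] in lifter mm [15.  3. -1.]
side 0.78 [ 0.4819 -0.15    0.1227] in lifter mm [11. 15. -1.]
[array([-0.1159,  0.0294, -0.0198]), 0.001]
```

Emit:
send_rows:
  moves:
    - {"wx":0,"wy":0,"wz":0,"tx":-0.01,"ty":0.0025,"tz":-0.0015,"hand":0.0}
    - {"wx":0,"wy":0,"wz":0,"tx":-0.028,"ty":0.007,"tz":-0.0045,"hand":0.0}
    - {"wx":0,"wy":0,"wz":0,"tx":-0.052,"ty":0.0125,"tz":-0.0085,"hand":0.0}
    - {"wx":0,"wy":0,"wz":0,"tx":-0.076,"ty":0.018,"tz":-0.012,"hand":0.0}
    - {"wx":0,"wy":0,"wz":0,"tx":-0.096,"ty":0.023,"tz":-0.016,"hand":0.0}

```text
t: 12.93
tool_pos: [0.4553, -0.3834, 0.1684]
orientation: [0.757, 0.652, 0.026, -0.023]
wrist_force: [0.3, -0.8, -1.9]
grip_width: 0.0182
gripper_force: 98.2
```

Emit:
send_rows:
  moves:
    - {"wx":0,"wy":0,"wz":0,"tx":-0.012,"ty":0.002,"tz":-0.002,"hand":0.0}
    - {"wx":0,"wy":0,"wz":0,"tx":-0.018,"ty":0.003,"tz":-0.003,"hand":0.0}
    - {"wx":0,"wy":0,"wz":0,"tx":-0.02,"ty":0.004,"tz":-0.004,"hand":0.0}
    - {"wx":0,"wy":0,"wz":0,"tx":-0.02,"ty":0.004,"tz":-0.004,"hand":0.0}

```text
t: 13.27
tool_pos: [0.4559, -0.4026, 0.1707]
orientation: [0.758, 0.652, 0.027, -0.023]
wrist_force: [0.5, -0.1, -2.7]
grip_width: 0.019
gripper_force: 98.2
```

```bash
cat >> h.py <<'E'
def plan(tipxy_off,tipz,deg,C=(.479,-.297),lat=.007,hd=81.4):
    "tool-axes shift & wy for tip at C+off*u, height tipz, nose-down deg"
    s=telemetry.get_state(); M=R.from_quat(s["orientation"]).as_matrix(); h=np.radians(hd);t=np.radians(deg)
    u=np.array([np.cos(h),np.sin(h),0]);v=np.array([-u[1],u[0],0]);k=np.array([0,0,1.])
    X=np.cos(t)*u-np.sin(t)*k; Z=-np.sin(t)*u-np.cos(t)*k; N=np.stack([X,-v,Z],1)
    p=np.array([*C,0])+tipxy_off*u+lat*v+tipz*k - .18*X-.0465*Z
    print(deg,"tcp",p.round(4),"shift",(M.T@(p-s["tool_pos"])).round(4),"rot",R.from_matrix(M.T@N).as_rotvec().round(3))
E
python3 - <<'E'
from h import *
onblade(name="u7")
for c in("scene","side"):
  for d in viewer.tip_of(c,"plate")[:2]: print(c,d["p"],onz(c,d["xy"],0))
for d,z in((0,.06),(12,.03),(18,.012),(24,.009),(28,.009)): plan(.03,z,d)
E
```

```text
t 13.27 pos [ 0.4559 -0.4026  0.1707] q [ 0.7576  0.6518  0.0267 -0.0231] F [ 0.5 -0.1 -2.7] w 0.019 j [-0.87  0.52 -0.09  1.01  0.05  0.85]
blade angle nose-up deg 4.0 heading 81.4 tip [ 0.4832 -0.2218  0.137 ]
scene 0.9 [ 0.4787 -0.2685  0.1351] in lifter mm [ 8.  3. -1.]
side 0.59 [ 0.4893 -0.265   0.1351] in lifter mm [13. 13. -1.]
scene 0.9 [ 0.22984399 -0.4516655   0.        ]
scene 0.86 [ 0.33947374 -0.65464262  0.        ]
side 0.93 [ 0.46861231 -0.2870788   0.        ]
side 0.84 [ 0.33961739 -0.65528888  0.        ]
0 tcp [ 0.4496 -0.4443  0.1065] shift [-0.0471  0.      0.0612] rot [-0.    -0.07   0.001]
12 tcp [ 0.4517 -0.4308  0.1129] shift [-0.033   0.0001  0.0557] rot [-0.    -0.28   0.001]
18 tcp [ 0.4531 -0.4213  0.1118] shift [-0.0236  0.0001  0.0575] rot [-0.    -0.384  0.001]
24 tcp [ 0.4548 -0.4102  0.1247] shift [-0.0114  0.0001  0.0455] rot [-0.    -0.489  0.001]
28 tcp [ 0.4561 -0.4018  0.1346] shift [-0.0023  0.0001  0.0362] rot [-0.    -0.559  0.001]
```

Emit:
send_rows:
  moves:
    - {"wx":0,"wy":-0.007,"wz":0,"tx":-0.005,"ty":0,"tz":0.006,"hand":0.0}
    - {"wx":0,"wy":-0.02,"wz":0,"tx":-0.014,"ty":0,"tz":0.018,"hand":0.0}
    - {"wx":0,"wy":-0.04,"wz":0,"tx":-0.027,"ty":0,"tz":0.035,"hand":0.0}
    - {"wx":0,"wy":-0.058,"wz":0,"tx":-0.039,"ty":0,"tz":0.05,"hand":0.0}
    - {"wx":0,"wy":-0.07,"wz":0,"tx":-0.047,"ty":0,"tz":0.061,"hand":0.0}

```text
t: 13.98
tool_pos: [0.449, -0.4454, 0.1049]
orientation: [0.758, 0.652, -0.001, -0.0]
wrist_force: [-0.3, 0.4, -2.7]
grip_width: 0.0187
gripper_force: 98.2
```

```bash
python3 - <<'E'
from h import *
onblade(name="u8")
for d,z in((4,.045),(8,.033),(12,.022),(15,.015),(17,.011)): plan(.03,z,d)
E
```

```text
t 13.98 pos [ 0.449  -0.4454  0.1049] q [ 7.581e-01  6.521e-01 -6.000e-04 -1.000e-04] F [-0.3  0.4 -2.7] w 0.0187 j [-0.9   0.59 -0.15  0.83 -0.    0.82]
blade angle nose-up deg -0.0 heading 81.4 tip [ 0.4758 -0.2674  0.0583]
scene 0.94 [ 0.474  -0.3071  0.0603] in lifter mm [15.  4. -2.]
side 0.57 [ 0.4671 -0.3172  0.0603] in lifter mm [ 4. -1. -2.]
4 tcp [ 0.4502 -0.4406  0.1039] shift [0.0041 0.0002 0.0025] rot [-0.001 -0.071  0.   ]
8 tcp [ 0.4509 -0.4361  0.1041] shift [0.0086 0.0002 0.0023] rot [-0.001 -0.141  0.   ]
12 tcp [ 0.4517 -0.4308  0.1049] shift [0.014  0.0002 0.0015] rot [-0.001 -0.211  0.   ]
15 tcp [ 0.4524 -0.4263  0.1065] shift [ 0.0185  0.0002 -0.0001] rot [-0.001 -0.263  0.   ]
17 tcp [ 0.4529 -0.423   0.1081] shift [ 0.0218  0.0002 -0.0017] rot [-0.001 -0.298  0.   ]
```

Emit:
send_rows:
  moves:
    - {"wx":0,"wy":-0.05,"wz":0,"tx":0.003,"ty":0.001,"tz":0.002,"hand":0.0}
    - {"wx":0,"wy":-0.12,"wz":0,"tx":0.007,"ty":0.002,"tz":0.0025,"hand":0.0}
    - {"wx":0,"wy":-0.19,"wz":0,"tx":0.0125,"ty":0.003,"tz":0.002,"hand":0.0}
    - {"wx":0,"wy":-0.25,"wz":0,"tx":0.0175,"ty":0.003,"tz":0.0002,"hand":0.0}
    - {"wx":0,"wy":-0.298,"wz":0,"tx":0.0218,"ty":0.003,"tz":-0.0017,"hand":0.0}

```text
t: 14.6
tool_pos: [0.4565, -0.4229, 0.1097]
orientation: [0.749, 0.645, -0.113, 0.098]
wrist_force: [0.2, 0.6, -2.2]
grip_width: 0.0185
gripper_force: 98.2
```

```bash
python3 - <<'E'
from h import *
onblade(name="u9")
for d in(19,21,23,25,27): plan(.03,.009,d,lat=.004)
E
```

```text
t 14.6 pos [ 0.4565 -0.4229  0.1097] q [ 0.7493  0.6451 -0.1129  0.0983] F [ 0.2  0.6 -2.2] w 0.0185 j [-0.75  0.48 -0.37  0.54 -0.25  0.95]
blade angle nose-up deg -17.2 heading 81.4 tip [ 0.4801 -0.2665  0.012 ]
scene 0.57 [ 0.4764 -0.3181  0.0301] in lifter mm [ 0.  4. -2.]
side 0.56 [ 0.4704 -0.2926  0.0301] in lifter mm [24. -6. -9.]
19 tcp [ 0.4563 -0.4201  0.1116] shift [ 0.0029 -0.0007 -0.0031] rot [ 0.001 -0.034  0.001]
21 tcp [ 0.4569 -0.4164  0.1169] shift [ 0.0049 -0.0007 -0.0093] rot [ 0.001 -0.069  0.001]
23 tcp [ 0.4575 -0.4126  0.1221] shift [ 0.007  -0.0007 -0.0154] rot [ 0.001 -0.104  0.001]
25 tcp [ 0.4581 -0.4086  0.1272] shift [ 0.0094 -0.0007 -0.0215] rot [ 0.001 -0.139  0.001]
27 tcp [ 0.4587 -0.4044  0.1322] shift [ 0.012  -0.0006 -0.0274] rot [ 0.001 -0.174  0.001]
```

Emit:
send_rows:
  moves:
    - {"wx":0,"wy":-0.034,"wz":0,"tx":0.003,"ty":0,"tz":-0.0031,"hand":0.0}
    - {"wx":0,"wy":-0.069,"wz":0,"tx":0.005,"ty":0,"tz":-0.0093,"hand":0.0}
    - {"wx":0,"wy":-0.104,"wz":0,"tx":0.007,"ty":0,"tz":-0.0154,"hand":0.0}
    - {"wx":0,"wy":-0.139,"wz":0,"tx":0.0094,"ty":0,"tz":-0.0215,"hand":0.0}
    - {"wx":0,"wy":-0.174,"wz":0,"tx":0.012,"ty":0,"tz":-0.0274,"hand":0.0}

```text
t: 15.22
tool_pos: [0.4589, -0.4059, 0.1319]
orientation: [0.738, 0.633, -0.177, 0.153]
wrist_force: [0.1, 0.3, -2.4]
grip_width: 0.0182
gripper_force: 98.3
```

```bash
python3 - <<'E'
from h import *
onblade(name="u10")
for o in(.02,.005,-.012,-.03,-.05): plan(o,.009,27,lat=.004)
E
```

```text
t 15.22 pos [ 0.4589 -0.4059  0.1319] q [ 0.7376  0.6333 -0.1773  0.153 ] F [ 0.1  0.3 -2.4] w 0.0182 j [-0.66  0.43 -0.46  0.44 -0.41  1.02]
blade angle nose-up deg -27.1 heading 81.3 tip [ 0.4801 -0.2684  0.0085]
scene 0.76 [ 0.4828 -0.3079  0.0353] in lifter mm [ 8.  9. -6.]
side 0.58 [ 0.4717 -0.287   0.0353] in lifter mm [ 25.  -5. -15.]
27 tcp [ 0.4572 -0.4143  0.1322] shift [-0.0084 -0.0004  0.0034] rot [ 0.    -0.    -0.001]
27 tcp [ 0.455  -0.4292  0.1322] shift [-0.0218 -0.0004  0.0102] rot [ 0.    -0.    -0.001]
27 tcp [ 0.4524 -0.446   0.1322] shift [-0.037  -0.0004  0.0179] rot [ 0.    -0.    -0.001]
27 tcp [ 0.4497 -0.4638  0.1322] shift [-0.053  -0.0004  0.0261] rot [ 0.    -0.    -0.001]
27 tcp [ 0.4467 -0.4835  0.1322] shift [-0.0708 -0.0004  0.0352] rot [ 0.    -0.    -0.001]
```

View pics/u10.png

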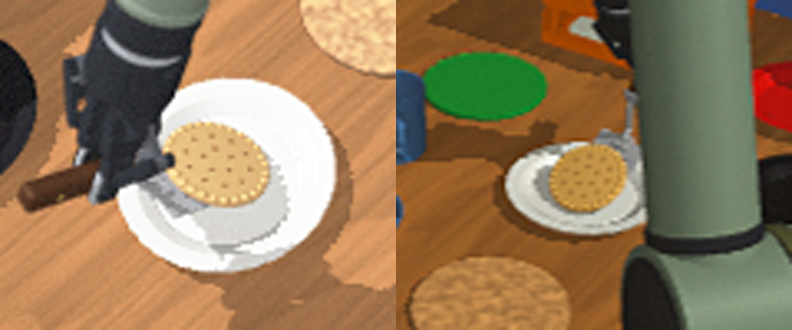

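The crops show the round tilted on the blade with its leading edge down in the plate's well. I'll draw the blade back from under it, slightly steeper.

Emit:
send_rows:
  moves:
    - {"wx":0,"wy":-0.02,"wz":0,"tx":0.001,"ty":0,"tz":-0.003,"hand":0.0}
    - {"wx":0,"wy":-0.05,"wz":0,"tx":0.002,"ty":0,"tz":-0.0075,"hand":0.0}
    - {"wx":0,"wy":-0.05,"wz":0,"tx":0.002,"ty":0,"tz":-0.0075,"hand":0.0}
    - {"wx":0,"wy":-0.05,"wz":0,"tx":-0.002,"ty":0,"tz":-0.0055,"hand":0.0}
    - {"wx":0,"wy":-0.05,"wz":0,"tx":-0.007,"ty":0,"tz":-0.003,"hand":0.0}

```text
t: 15.83
tool_pos: [0.458, -0.4099, 0.1369]
orientation: [0.732, 0.63, -0.195, 0.168]
wrist_force: [-0.1, 0.1, -2.2]
grip_width: 0.0183
gripper_force: 98.3
```

```bash
python3 - <<'E'
from h import *
onblade(name="u11")
for o in(.012,.0,-.012,-.024,-.036): plan(o,.008,30,lat=.004)
E
```

```text
t 15.83 pos [ 0.458  -0.4099  0.1369] q [ 0.7324  0.6302 -0.1954  0.1681] F [-0.1  0.1 -2.2] w 0.0183 j [-0.64  0.42 -0.48  0.4  -0.45  1.02]
blade angle nose-up deg -29.9 heading 81.4 tip [ 0.4778 -0.2785  0.0069]
scene 0.83 [ 0.4918 -0.2976  0.036 ] in lifter mm [ 26.  17. -17.]
side 0.81 [ 0.4745 -0.2812  0.036 ] in lifter mm [ 38.  -3. -24.]
30 tcp [ 0.457  -0.4157  0.1383] shift [-0.0055  0.0001  0.0016] rot [-0.    -0.002 -0.001]
30 tcp [ 0.4552 -0.4275  0.1383] shift [-0.0159  0.0001  0.0076] rot [-0.    -0.002 -0.001]
30 tcp [ 0.4534 -0.4394  0.1383] shift [-0.0263  0.0002  0.0135] rot [-0.    -0.002 -0.001]
30 tcp [ 0.4516 -0.4513  0.1383] shift [-0.0367  0.0002  0.0195] rot [-0.    -0.002 -0.001]
30 tcp [ 0.4498 -0.4631  0.1383] shift [-0.0471  0.0002  0.0255] rot [-0.    -0.002 -0.001]
```

Emit:
send_rows:
  moves:
    - {"wx":0,"wy":0,"wz":0,"tx":-0.0055,"ty":0,"tz":0.0016,"hand":0.0}
    - {"wx":0,"wy":0,"wz":0,"tx":-0.0159,"ty":0,"tz":0.0076,"hand":0.0}
    - {"wx":0,"wy":0,"wz":0,"tx":-0.0263,"ty":0,"tz":0.0135,"hand":0.0}
    - {"wx":0,"wy":0,"wz":0,"tx":-0.0367,"ty":0,"tz":0.019,"hand":0.0}
    - {"wx":0,"wy":0,"wz":0,"tx":-0.0471,"ty":0,"tz":0.024,"hand":0.0}

```text
t: 16.45
tool_pos: [0.4497, -0.4633, 0.1396]
orientation: [0.733, 0.63, -0.196, 0.168]
wrist_force: [0.3, 0.2, -2.6]
grip_width: 0.0184
gripper_force: 98.3
```

```bash
cat >> h.py <<'E'
def rp():
    for c in("scene","side"):
        im=viewer.snapshot(c)
        for n,z in(("round",.005),("plate",0)):
            for d in viewer.tip_of(c,n)[:3]: 
                q=onz(c,d["xy"],z)
                if np.hypot(q[0]-.479,q[1]+.297)<.12: print(c,n,round(d["p"],2),np.round(d["xy"],1),q.round(4))
        hsv=cv2.cvtColor(im,cv2.COLOR_BGR2HSV); cx,cy=proj(c,(.479,-.297,.01)).astype(int)
        m=cv2.inRange(hsv,(8,70,80),(32,255,255)); roi=np.zeros_like(m); cv2.circle(roi,(cx,cy),33,255,-1); 
        w=cv2.inRange(hsv,(0,0,150),(180,45,255))&roi
        # shortbread inside the plate
        cs=[k for k in cv2.findContours(m&roi,0,1)[0] if cv2.contourArea(k)>150]
        for k in cs:
            e=cv2.fitEllipse(k); print(c,"blob",np.round(e[0],1),np.round(e[1],1),round(e[2]),cv2.contourArea(k),onz(c,e[0],.013).round(4))
        # outline of a flat disc expected, for comparison
        t=np.linspace(0,6.28,60); P=np.array([proj(c,(.483+.05*np.cos(a),-.29+.05*np.sin(a),.0145)) for a in t],np.float32); e=cv2.fitEllipse(P); print(c,"flat disc expected",np.round(e[1],1),round(e[2]))
E
python3 - <<'E'
from h import *
s=st(); rp()
for o in(-.04,-.052,-.064,-.064): plan(o,.008,30,lat=.004)
plan(-.08,.05,20,lat=.004)
E
```

```text
t 16.45 pos [ 0.4497 -0.4633  0.1396] q [ 0.7326  0.6297 -0.1958  0.1684] F [ 0.3  0.2 -2.6] w 0.0184 j [-0.73  0.45 -0.43  0.39 -0.43  0.93]
scene round 0.63 [263.6 242.5] [ 0.479  -0.2929  0.005 ]
scene plate 0.97 [264.9 240.7] [ 0.4752 -0.2844  0.    ]
scene blob [262.5 241. ] [27.6 32.2] 84 697.0 [ 0.4763 -0.294   0.013 ]
scene blob [274.7 275.4] [ 89.7 133.8] 159 160.0 [ 0.584  -0.3465  0.013 ]
scene flat disc expected [29.2 33.4] 77
side round 0.62 [357.2 188.1] [ 0.4849 -0.2947  0.005 ]
side blob [359.  187.3] [15.2 23.7] 90 281.0 [ 0.4764 -0.2943  0.013 ]
side blob [352.6 187.1] [49.3 63.6] 11 1491.0 [ 0.4985 -0.2794  0.013 ]
side flat disc expected [14.  24.1] 94
30 tcp [ 0.4492 -0.4671  0.1383] shift [-0.0046  0.0003  0.0038] rot [-0.    -0.002  0.   ]
30 tcp [ 0.4474 -0.479   0.1383] shift [-0.015   0.0003  0.0098] rot [-0.    -0.002  0.   ]
30 tcp [ 0.4456 -0.4908  0.1383] shift [-0.0254  0.0003  0.0157] rot [-0.    -0.002  0.   ]
30 tcp [ 0.4456 -0.4908  0.1383] shift [-0.0254  0.0003  0.0157] rot [-0.    -0.002  0.   ]
20 tcp [ 0.4402 -0.527   0.1553] shift [-0.0656  0.0003  0.0193] rot [-0.     0.172  0.   ]
```

Emit:
send_rows:
  moves:
    - {"wx":0,"wy":0,"wz":0,"tx":-0.007,"ty":0,"tz":0.004,"hand":0.0}
    - {"wx":0,"wy":0,"wz":0,"tx":-0.014,"ty":0,"tz":0.008,"hand":0.0}
    - {"wx":0,"wy":0,"wz":0,"tx":-0.021,"ty":0,"tz":0.012,"hand":0.0}
    - {"wx":0,"wy":0,"wz":0,"tx":-0.033,"ty":0,"tz":0.012,"hand":0.0}
    - {"wx":0,"wy":0,"wz":0,"tx":-0.055,"ty":0,"tz":0.005,"hand":0.0}

```text
t: 17.17
tool_pos: [0.4412, -0.5102, 0.1601]
orientation: [0.732, 0.631, -0.196, 0.166]
wrist_force: [-0.5, 0.9, -1.7]
grip_width: 0.0186
gripper_force: 98.3
```

```bash
python3 - <<'E'
from h import *
s=st(); rp()
plan(-.08,.10,0,lat=.004)
E
```

```text
t 17.17 pos [ 0.4412 -0.5102  0.1601] q [ 0.7321  0.6312 -0.1955  0.1655] F [-0.5  0.9 -1.7] w 0.0186 j [-0.8   0.45 -0.36  0.43 -0.41  0.85]
scene round 0.98 [263.7 238.2] [ 0.4685 -0.2825  0.005 ]
scene plate 0.97 [264.5 244.9] [ 0.4848 -0.2952  0.    ]
scene blob [263.9 240.8] [28.2 31.9] 74 704.5 [ 0.479  -0.2907  0.013 ]
scene blob [274.7 275.4] [ 89.7 133.8] 159 160.0 [ 0.584  -0.3465  0.013 ]
scene flat disc expected [29.2 33.4] 77
side round 0.63 [359.1 189.4] [ 0.4736 -0.2915  0.005 ]
side plate 0.84 [357.7 192.8] [ 0.4692 -0.2737  0.    ]
side blob [358.7 188. ] [14.2 23.5] 94 259.5 [ 0.4747 -0.2894  0.013 ]
side blob [351.9 186.9] [47.6 63.9] 9 1480.5 [ 0.5018 -0.2792  0.013 ]
side flat disc expected [14.  24.1] 94
0 tcp [ 0.4362 -0.5535  0.1465] shift [-0.03    0.0006  0.0348] rot [-0.001  0.521  0.001]
```

Emit:
send_rows:
  moves:
    - {"wx":0,"wy":0.1,"wz":0,"tx":-0.008,"ty":0,"tz":-0.01,"hand":0.0}
    - {"wx":0,"wy":0.2,"wz":0,"tx":-0.014,"ty":0,"tz":-0.018,"hand":0.0}
    - {"wx":0,"wy":0.31,"wz":0,"tx":-0.02,"ty":0,"tz":-0.025,"hand":0.0}
    - {"wx":0,"wy":0.42,"wz":0,"tx":-0.024,"ty":0,"tz":-0.032,"hand":0.0}
    - {"wx":0,"wy":0.521,"wz":0,"tx":-0.024,"ty":0,"tz":-0.032,"hand":0.0}

```text
t: 17.88
tool_pos: [0.4427, -0.5164, 0.2051]
orientation: [0.758, 0.652, 0.001, 0.001]
wrist_force: [0.9, -0.6, -1.9]
grip_width: 0.0183
gripper_force: 98.3
```

```bash
python3 - <<'E'
from h import *
s=st(); print(delta([.4035,-.1608,.19],69.6))
E
```

```text
t 17.88 pos [ 0.4427 -0.5164  0.2051] q [7.579e-01 6.524e-01 1.300e-03 7.000e-04] F [ 0.9 -0.6 -1.9] w 0.0183 j [-0.97  0.6   0.13  1.11  0.    0.75]
[array([ 0.3458, -0.0918,  0.0152]), 0.207]
```

Emit:
send_rows:
  moves:
    - {"wx":0,"wy":0,"wz":0.02,"tx":0.03,"ty":-0.008,"tz":0,"hand":0.0}
    - {"wx":0,"wy":0,"wz":0.04,"tx":0.065,"ty":-0.017,"tz":0,"hand":0.0}
    - {"wx":0,"wy":0,"wz":0.06,"tx":0.1,"ty":-0.026,"tz":0,"hand":0.0}
    - {"wx":0,"wy":0,"wz":0.08,"tx":0.135,"ty":-0.036,"tz":0,"hand":0.0}
    - {"wx":0,"wy":0,"wz":0.1,"tx":0.17,"ty":-0.045,"tz":0.002,"hand":0.0}

```text
t: 18.3
tool_pos: [0.422, -0.3391, 0.1992]
orientation: [0.79, 0.613, -0.001, -0.0]
wrist_force: [1.0, -0.5, -1.7]
grip_width: 0.0185
gripper_force: 98.4
```

```bash
python3 - <<'E'
from h import *
s=st(); print(delta([.4035,-.1608,.19],69.6))
E
```

```text
t 18.3 pos [ 0.422  -0.3391  0.1992] q [ 7.900e-01  6.131e-01 -7.000e-04 -4.000e-04] F [ 1.  -0.5 -1.7] w 0.0185 j [-0.81  0.35 -0.29  0.94 -0.    1.01]
[array([ 0.1681, -0.0622,  0.0092]), 0.105]
```

Emit:
send_rows:
  moves:
    - {"wx":0,"wy":0,"wz":0.025,"tx":0.037,"ty":-0.014,"tz":0.003,"hand":0.0}
    - {"wx":0,"wy":0,"wz":0.05,"tx":0.074,"ty":-0.028,"tz":0.006,"hand":0.0}
    - {"wx":0,"wy":0,"wz":0.075,"tx":0.111,"ty":-0.042,"tz":0.009,"hand":0.0}
    - {"wx":0,"wy":0,"wz":0.1,"tx":0.145,"ty":-0.055,"tz":0.009,"hand":0.0}
    - {"wx":0,"wy":0,"wz":0.105,"tx":0.163,"ty":-0.061,"tz":0.015,"hand":0.0}

```text
t: 18.72
tool_pos: [0.4021, -0.1639, 0.1847]
orientation: [0.82, 0.572, -0.001, -0.001]
wrist_force: [0.3, 1.0, -1.9]
grip_width: 0.0184
gripper_force: 98.3
```

Emit:
send_rows:
  moves:
    - {"wx":0,"wy":0,"wz":0,"tx":0,"ty":0,"tz":0.02,"hand":0.0}
    - {"wx":0,"wy":0,"wz":0,"tx":0,"ty":0,"tz":0.045,"hand":0.0}
    - {"wx":0,"wy":0,"wz":0,"tx":0,"ty":0,"tz":0.07,"hand":0.0}
    - {"wx":0,"wy":0,"wz":0,"tx":0,"ty":0,"tz":0.085,"hand":0.0}
    - {"wx":0,"wy":0,"wz":0,"tx":0,"ty":0,"tz":0.085,"hand":0.0}

```text
t: 19.13
tool_pos: [0.4013, -0.1662, 0.097]
orientation: [0.821, 0.572, -0.002, -0.003]
wrist_force: [-1.0, -0.7, -2.5]
grip_width: 0.0184
gripper_force: 98.3
```

```bash
python3 - <<'E'
from h import *
s=st(); print(delta([.4035,-.1608,.0545],69.6))
M=R.from_quat(s["orientation"]).as_matrix(); print("blade pitch",np.degrees(np.arcsin(M[2,0])),"roll",np.degrees(np.arcsin(M[2,1])))
E
```

```text
t 19.13 pos [ 0.4013 -0.1662  0.097 ] q [ 0.8205  0.5716 -0.0019 -0.0025] F [-1.  -0.7 -2.5] w 0.0184 j [-0.56  0.29 -0.68  0.6  -0.    1.36]
[array([0.0059, 0.0005, 0.0425]), 0.002]
blade pitch -0.011507373053945008 roll -0.3610778052758029
```

Emit:
send_rows:
  moves:
    - {"wx":0,"wy":0,"wz":0,"tx":0.005,"ty":0,"tz":0.012,"hand":0.0}
    - {"wx":0,"wy":0,"wz":0,"tx":0.006,"ty":0,"tz":0.025,"hand":0.0}
    - {"wx":0,"wy":0,"wz":0,"tx":0.006,"ty":0,"tz":0.036,"hand":0.0}
    - {"wx":0,"wy":0,"wz":0,"tx":0.006,"ty":0,"tz":0.041,"hand":0.0}
    - {"wx":0,"wy":0,"wz":0,"tx":0.006,"ty":0,"tz":0.042,"hand":0.0}

```text
t: 19.55
tool_pos: [0.4056, -0.1623, 0.0577]
orientation: [0.821, 0.571, -0.001, -0.0]
wrist_force: [-0.3, 0.3, -0.8]
grip_width: 0.0183
gripper_force: 98.3
```

Emit:
send_rows:
  moves:
    - {"wx":0,"wy":0,"wz":0,"tx":0,"ty":0,"tz":0,"hand":0.0}

```text
t: 19.63
tool_pos: [0.4061, -0.1627, 0.0583]
orientation: [0.821, 0.571, -0.0, 0.0]
wrist_force: [-0.7, -1.4, -1.3]
grip_width: 0.0187
gripper_force: 98.3
```

Emit:
send_rows:
  moves:
    - {"wx":0,"wy":0,"wz":0,"tx":0,"ty":0,"tz":0.002,"hand":0.0}
    - {"wx":0,"wy":0,"wz":0,"tx":0,"ty":0,"tz":0.003,"hand":0.0}
    - {"wx":0,"wy":0,"wz":0,"tx":0,"ty":0,"tz":0.003,"hand":0.0}

```text
t: 19.88
tool_pos: [0.4063, -0.1629, 0.0553]
orientation: [0.821, 0.571, -0.0, 0.001]
wrist_force: [-0.4, -0.4, -0.8]
grip_width: 0.0182
gripper_force: 98.3
```

Emit:
send_rows:
  moves:
    - {"wx":0,"wy":0,"wz":0,"tx":0,"ty":0,"tz":0.001,"hand":0.0}
    - {"wx":0,"wy":0,"wz":0,"tx":0,"ty":0,"tz":0.0015,"hand":0.0}
    - {"wx":0,"wy":0,"wz":0,"tx":0,"ty":0,"tz":0.0015,"hand":0.0}

```text
t: 20.13
tool_pos: [0.4063, -0.1632, 0.0542]
orientation: [0.821, 0.571, -0.0, 0.001]
wrist_force: [-1.7, -1.1, 6.4]
grip_width: 0.0186
gripper_force: 99.7
```

Contact. I'll open and retreat upward.

Emit:
send_rows:
  moves:
    - {"wx":0,"wy":0,"wz":0,"tx":0,"ty":0,"tz":0,"hand":0.025}
    - {"wx":0,"wy":0,"wz":0,"tx":0,"ty":0,"tz":0,"hand":0.04}
    - {"wx":0,"wy":0,"wz":0,"tx":0,"ty":0,"tz":0,"hand":0.06}
    - {"wx":0,"wy":0,"wz":0,"tx":0,"ty":0,"tz":0,"hand":0.06}
    - {"wx":0,"wy":0,"wz":0,"tx":0,"ty":0,"tz":-0.015,"hand":0.06}

```text
t: 20.55
tool_pos: [0.4045, -0.1617, 0.0669]
orientation: [0.821, 0.571, -0.001, -0.002]
wrist_force: [-0.2, -0.7, -0.4]
grip_width: 0.0598
gripper_force: 0.0
```

Emit:
send_rows:
  moves:
    - {"wx":0,"wy":0,"wz":0,"tx":0,"ty":0,"tz":-0.035,"hand":0.06}
    - {"wx":0,"wy":0,"wz":0,"tx":0,"ty":0,"tz":-0.075,"hand":0.06}
    - {"wx":0,"wy":0,"wz":0,"tx":0,"ty":0,"tz":-0.115,"hand":0.06}
    - {"wx":0,"wy":0,"wz":0,"tx":0,"ty":0,"tz":-0.15,"hand":0.06}
    - {"wx":0,"wy":0,"wz":0,"tx":0,"ty":0,"tz":-0.17,"hand":0.06}

```text
t: 20.97
tool_pos: [0.4073, -0.1632, 0.2425]
orientation: [0.821, 0.571, 0.001, 0.003]
wrist_force: [0.6, -0.8, 0.5]
grip_width: 0.0604
gripper_force: 0.0
```

```bash
python3 - <<'E'
from h import *
st(); rp()
for c in("scene","side"):
  for n,z in(("lifter",.008),("lifter_tip",.008),("lifter_grip",.058),("square",.008),("trivet",0)):
    for d in viewer.tip_of(c,n)[:2]: print(c,n,round(d["p"],2),onz(c,d["xy"],z).round(3))
im=viewer.snapshot("wrist")
for n,z in(("lifter",.008),("lifter_grip",.058),("round",.005),("plate",0)):
    for d in viewer.tip_of("wrist",n)[:1]: print("wrist",n,round(d["p"],2),np.round(d["xy"]),onz("wrist",d["xy"],z).round(3))
hsv=cv2.cvtColor(im,cv2.COLOR_BGR2HSV); cx,cy=proj("wrist",(.477,-.29,.012)); m=cv2.inRange(hsv,(8,70,60),(32,255,255)); roi=np.zeros_like(m); cv2.circle(roi,(int(cx),int(cy)),60,255,-1)
k=max(cv2.findContours(m&roi,0,1)[0],key=cv2.contourArea); e=cv2.fitEllipse(k); print("wrist round",e,onz("wrist",e[0],.013))
E
```

```text
t 20.97 pos [ 0.4073 -0.1632  0.2425] q [8.208e-01 5.712e-01 7.000e-04 2.700e-03] F [ 0.6 -0.8  0.5] w 0.0604 j [-0.55  0.12 -0.47  0.98 -0.    1.38]
scene round 0.57 [264.7 242.1] [ 0.4805 -0.2897  0.005 ]
scene plate 0.86 [263.1 243.1] [ 0.4772 -0.2939  0.    ]
scene blob [263.9 240.8] [28.1 32. ] 75 704.5 [ 0.4791 -0.2907  0.013 ]
scene blob [276.5 279.5] [ 92.4 142.6] 158 160.0 [ 0.5967 -0.3515  0.013 ]
scene flat disc expected [29.2 33.4] 77
side round 0.77 [361.1 189.7] [ 0.4658 -0.2946  0.005 ]
side plate 0.8 [358.2 190.8] [ 0.4748 -0.2869 -0.    ]
side blob [358.8 188. ] [14.3 23.5] 94 261.0 [ 0.4744 -0.2891  0.013 ]
side blob [356.7 186. ] [56.7 58.9] 46 1819.5 [ 0.489  -0.2966  0.013 ]
side flat disc expected [14.  24.1] 94
scene lifter 0.86 [ 0.444 -0.048  0.008]
scene lifter 0.26 [0.497 0.381 0.008]
scene lifter_tip 0.85 [0.474 0.009 0.008]
scene lifter_grip 0.92 [ 0.407 -0.164  0.058]
scene square 0.81 [0.549 0.298 0.008]
scene square 0.62 [ 0.479 -0.296  0.008]
scene trivet 0.92 [ 0.447 -0.053  0.   ]
side lifter 0.76 [ 0.436 -0.042  0.008]
side lifter 0.35 [ 0.439 -0.025  0.008]
side lifter_tip 0.6 [0.456 0.013 0.008]
side lifter_grip 0.71 [ 0.407 -0.168  0.058]
side square 0.66 [0.53  0.309 0.008]
side trivet 0.79 [ 0.444 -0.047 -0.   ]
side trivet 0.78 [ 0.729 -0.443  0.   ]
wrist lifter 0.58 [322.  52.] [ 0.447 -0.044  0.008]
wrist lifter_grip 0.69 [324. 180.] [ 0.405 -0.162  0.058]
wrist round 0.68 [414. 244.] [ 0.477 -0.289  0.005]
wrist round ((417.39544677734375, 242.84353637695312), (67.79552459716797, 80.47074127197266), 84.143798828125) [ 0.480907   -0.28487475  0.013     ]
```

```bash
python3 -c "
from h import *
print(ticket.sign_off())"
```

```text
the job is handed in; nothing more can be done
None
```

The round shortbread lies flat in the well of the white side plate, within about 1 cm of its centre. The lifter is back with its blade on the trivet, the square shortbread is where it was, and I handed in at about 21 s; this rests on camera measurements, as I had used all 10 picture views.

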